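Set out the candle board for supper

TASK

Set out the candle-lit supper board: stand the tin in the middle of the large round wooden board and set the tea light centrally on top of it, stand the salt shaker on the board directly beside the tin (straight left or right as the robot sees it) on the side where the small coaster lies, and the pepper shaker likewise on the opposite side, each shaker midway between the tin and the board's rim. Lay the match box flat in the middle of the small coaster. Leave the espresso cup, the upturned tumbler and the upturned mug where they stand.

Things in the scene. Friction and masses are not known exactly. Their poses are not given: they have to be found in the camera images.
- board: the large round flat wooden board, 192 mm across and 12 mm thick, lying on the worktop (it does not shift). Origin: centre of its underside; x away from the robot, y to the robot's left, z up. The coaster lies to its left or to its right (at least 155 mm apart in y). The spots for the shakers are 62 mm to the left and to the right of its centre (midway between the tin's side and the rim)
- coaster: the small round flat wooden coaster, 100 mm across and 9 mm thick, lying on the worktop (it does not shift). Origin: centre of its underside, z up
- tin: a short round printed metal food tin, 57 mm in diameter and 72 mm high, flat on top, 0.18 kg, loose, standing upright. Origin: centre of its underside, z up
- tea_light: a tea light: a small low candle in a round metal cup, 38 mm in diameter and 15 mm high, 20 g, loose. Origin: centre of its underside, z up
- salt: the salt shaker: a plain all-grey steel cylinder, 38 mm in diameter and 72 mm high, 0.09 kg, loose, upright. Origin: centre of its underside, z up
- pepper: the pepper shaker: a clear glass body with pale filling and a grey domed cap, 44 mm in diameter and 90 mm high (body up to 74 mm, cap above 34 mm across), 0.1 kg, loose, upright. Origin: centre of its underside, z up
- match_box: a small flat printed match box lying on the worktop in front of the sink. Its box is 36 mm along its own x, 52 mm along its own y, 14 mm high, 20 g, loose; only its printed top face is drawn some 15 degrees askew on it, to be ignored. Origin: centre of its underside, z up
- espresso_cup: bystander: small white espresso cup with handle, 62 x 89 mm, 52 mm high, loose. Origin: underside. Leave it alone
- tumbler: bystander: clear glass tumbler standing upside down, 85 mm in diameter, 88 mm high, loose. Origin: underside. Leave it alone
- mug: bystander: white mug standing upside down, 90 x 122 mm with its handle, 96 mm high, loose. Origin: underside. Leave it alone
There are look-alikes about, which are no part of the job. What is shaped like the salt but pink is not meant.

How it is judged:
By the outcome, as a careful person would: the job done as asked, in the order asked, and still so for the second after the job is handed in, with the robot touching nothing.
It also fails if it takes over 122 s, if anything falls off the work surface, if the arm or the gripper's body presses on something with over 40 N, if the wrist force passes 120 N, or if a joint passes its speed limit or range.

ROBOT

A 7-joint arm with a two-finger parallel gripper is mounted at the origin on a cart in front of the work surface, level with it; the furniture and walls round the work are solid. World frame = base frame: x ahead of the robot, y to its left, z up, the work surface at z = 0. Lengths are in m, angles in rad, forces in N, time in s.
With the tool pointing down it reaches from about 0.425 to 1.025 m from the base axis. Payload 9.4 kg.
Tool frame: the origin (TCP) lies between the finger pads; the fingertips stand 19 mm ahead of it and the grasp point (between the pads) is the TCP; z points along the fingers, y is the line along which they close (so a half turn about z gives the same grasp; the last joint's range is limited). The gripper opens to 93 mm and grips with 3 to 60 N. Pads are 15 mm wide; open, the fingers measure 128 mm over their backs; the gripper's body (75 mm by 188 mm) begins 65 mm behind the grasp point.
Start: joints at [-1.332, 0.599, -0.003, 1.599, 0.002, 0.943, -0.08], TCP at [0.225, 0.689, 0.238] pointing down, gripper open.
Joint ranges: [-2.57, 2.57], [-0.35, 1.97], [-1.29, 1.29], [0.11, 2.56], [-1.05, 4.19], [0.11, 1.86], [-2.63, 2.63]. Speed limits (rad/s): [2.22, 2.22, 3.01, 3.01, 3.14, 3.14, 3.14].

INTERFACE

Orientations are given as a unit quaternion [x, y, z, w].
In Python, from bench import r gives the robot as it stands.
- The arm moves only by the tool send_rows, never from a script. Its argument "increments" is a list of rows, each an object with "rotation": the turn, a rotation vector about the tool's x, y, z in degrees, a list of three; "travel": the shift along the tool's x, y, z in mm, a list of three; "jaw": the closure, from 0 (fully open) to 1 (shut). In form: [{"rotation": [wx, wy, wz], "travel": [dx, dy, dz], "jaw": jaw}, ...]. A call has 1 to 10 rows; each row shifts and turns the commanded pose from where the row before left it, along the tool's axes as they then stand; what a row does not reach is not made up. A row lasts 1/8 s, in which the tool goes at most 62.5 mm and 10.7 degrees, less where a joint would pass 70% of its speed; a pose out of reach is approached as far as the arm can. A call is refused whole if a number of a shift passes 62.5 or a number of a turn 10.7, either way. A call with a gripper value outside its range is refused whole. The fingers move at their own pace and stop on an object; the grip force is fixed at half the most. Time passes only in rows, so rows that do not move let the fingers close. It gives the time, the measured TCP pose, the force, the opening and the grip force at its end, in the units of the state.
- r.get_state(): the state, without advancing time (a new reading comes with each control period).
- r.read_camera(name): name is "side" or "top" or "wrist"; returns the picture (384x512x3 uint8, red, green, blue); there is no depth.
- r.camera_model(name): a dict with "fov_y" (degrees; the focal length in pixels is half the picture's height over the tangent of half this angle, whatever the lens; pixels are square), "cx", "cy" (the principal point, pixels), "dist_coeffs" ([k1, k2, p1, p2, k3] as OpenCV has them; the pictures are not rectified), "xyz" and "rotation" of the camera in the world. Camera axes: x right, y down, z forward; pixel columns grow to the right and rows downward; lengths in m; the calibration is good to about 2 mm. A picture is of the moment at which its call begins: read the wrist's pose just before it. camera_model takes no time and is no camera call; for the wrist camera it gives the pose at the moment of the call.
- r.close_job(): hands the job in; it is judged then, once.
The state is a dict: "time_s": time; "q": joint angles; "joint_vel": joint speeds; "joint_torque": joint torques, N m; "eef_pos": TCP position; "tcp_rot": TCP orientation; "force": force on the tool from outside, world axes, zero at the start; "moment": the same for the moment, N m; "width": finger opening in m; "grip_force": force on a finger pad.
Only numpy, scipy, OpenCV 4.12 (cv2) and the standard library are available. Lean on these libraries where they do the work, as an engineer would, in place of code of your own. Each camera call takes 0.05 s, during which the arm holds its last target. There are 200 camera calls.

## Working session

There is one attempt and no reset: what is moved stays moved. The work goes in short steps, Python scripts to look and compute and a tool call to move; the robot and the scene stay as the last step left them, time stands still between calls to the robot, and variables do not carry over. Pictures are saved under pics/ and viewed, at most 17 in all, crops included, and the job is handed in when it is done.

Besides the shell and the picture viewer there is one more tool, called in YAML: its name, and indented under it one key for each argument. send_rows: Moves the arm, as the interface text tells. Its arguments: {"type":"object","properties":{"increments":{"type":"array"}},"required":["increments"]}

```bash
ls; mkdir -p pics
python3 - <<'E'
from bench import r
import cv2
for n in("top","side"):
    im=r.read_camera(n); cv2.imwrite(f"pics/{n}0.png",im[:,:,::-1]); 
    cv2.imwrite(f"pics/{n}0b.png",cv2.resize(im[:,:,::-1],(800,600),interpolation=cv2.INTER_CUBIC)); print(n,r.camera_model(n))
print(r.get_state())
E
```

```text
pics
top {'fov_y': 49.925522553131145, 'cx': 256.97423969385136, 'cy': 196.30190642701592, 'dist_coeffs': array([0.03507713, 0.        , 0.        , 0.        , 0.        ]), 'xyz': array([0.44279017, 0.05358495, 1.25934066]), 'rotation': array([-0.70002371,  0.71222717, -0.03871943,  0.03464196])}
side {'fov_y': 55.401209942120154, 'cx': 260.08400394260315, 'cy': 195.69015008435701, 'dist_coeffs': array([-0.09526853,  0.        ,  0.        ,  0.        ,  0.        ]), 'xyz': array([0.8734496 , 1.04443448, 0.79547824]), 'rotation': array([ 0.13553547,  0.88369054, -0.44334967, -0.06451534])}
{'time_s': 0.1, 'q': array([-1.33172892,  0.60006966, -0.00251627,  1.60005514,  0.00180516,
        0.94289477, -0.07981338]), 'joint_vel': array([-5.22205370e-04, -1.09851770e-03, -5.09956743e-04, -1.68647854e-03,
       -3.32237316e-05,  1.18707143e-03,  1.12978515e-03]), 'joint_torque': array([ 5.02731404e-03, -7.66553593e+01,  1.50207963e+00, -2.52936387e+01,
       -5.23164065e-02,  1.36610240e-02,  5.65750531e-05]), 'eef_pos': array([0.22504606, 0.68875196, 0.23682709]), 'tcp_rot': array([ 1.57215819e-01,  9.87564012e-01, -7.11681582e-04, -3.64057616e-05]), 'force': array([0.05397283, 0.30181155, 0.95666828]), 'moment': array([-0.03099211, -0.00608014, -0.03324699]), 'grip_force': 0.0, 'width': 0.09280191156251258}
```

View pics/top0b.png

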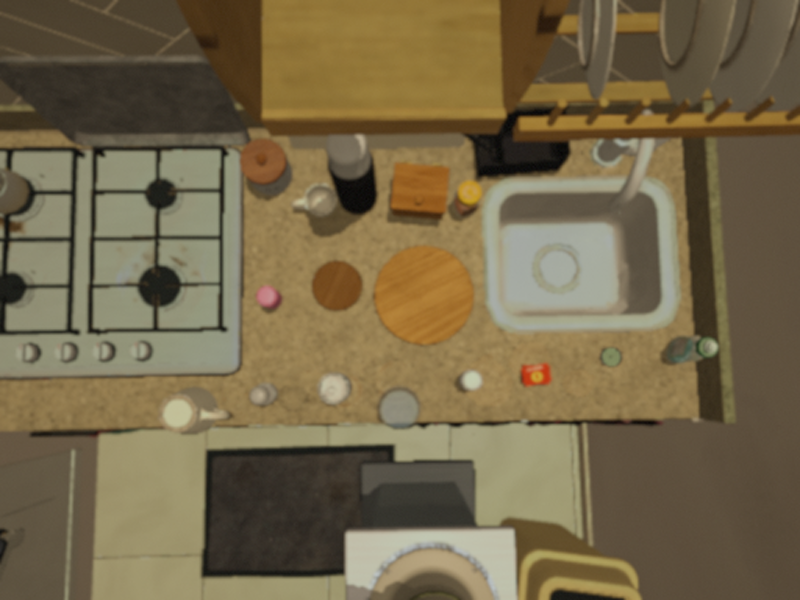

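View pics/side0b.png

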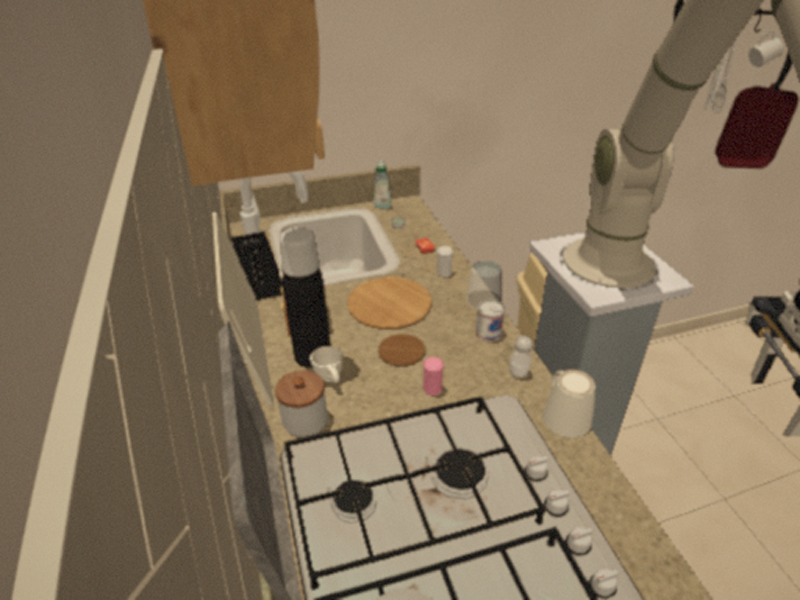

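The top view (800x600 scale) shows:
- board (424,294)
- coaster (337,285), to its left
- tin (333,388)
- pepper (262,394)
- salt candidate (471,380)
- match box (536,375)
- tea light candidate (611,357)
- tumbler (399,408), cup (320,200), mug (180,413), and a pink look-alike (267,297)

The side view agrees with this.

```bash
cat > h.py <<'E'
import numpy as np, cv2
from scipy.spatial.transform import Rotation as R
def K(m,h=384):
    f=h/2/np.tan(np.radians(m["fov_y"])/2); return np.array([[f,0,m["cx"]],[0,f,m["cy"]],[0,0,1]])
def plane(m,uv,z):
    "pixels -> world points at height z"
    p=cv2.undistortPoints(np.array(uv,float).reshape(-1,1,2),K(m),m["dist_coeffs"]).reshape(-1,2)
    d=R.from_quat(m["rotation"]).apply(np.c_[p,np.ones(len(p))])
    return m["xyz"]+d*((z-m["xyz"][2])/d[:,2])[:,None]
def proj(m,P):
    Rm=R.from_quat(m["rotation"]).inv()
    return cv2.projectPoints(np.array(P,float).reshape(-1,3),Rm.as_rotvec(),-Rm.apply(m["xyz"]),K(m),m["dist_coeffs"])[0].reshape(-1,2)
def circ(m,mask,z):
    "min enclosing circle of biggest blob, mapped at height z: centre, radius(fit)"
    c=max(cv2.findContours(mask.astype(np.uint8),0,cv2.CHAIN_APPROX_NONE)[0],key=cv2.contourArea).reshape(-1,2)
    P=plane(m,c,z)[:,:2]; A=np.c_[2*P,np.ones(len(P))]; s=np.linalg.lstsq(A,(P**2).sum(1),rcond=None)[0]
    return s[:2],np.sqrt(s[2]+s[:2]@s[:2])
E
python3 - <<'E'
from bench import r
from h import *
m=r.camera_model("top"); im=cv2.imread("pics/top0.png"); hsv=cv2.cvtColor(im,cv2.COLOR_BGR2HSV)
for n,u,z in [("board",(424,294),.012),("coaster",(337,285),.009),("tin",(334,386),.072),("pepper",(262,395),.08),("salt",(471,379),.072),("match",(536,375),.014),("tea",(611,357),.015),("tumbler",(399,407),.088),("cup",(320,200),.052),("mug",(178,413),.096),("pink",(267,297),.072)]:
    u=np.array(u)/1.5625; c=hsv[int(u[1]),int(u[0])]; print(n,plane(m,u,z)[0].round(3),c)
for n,c,z in (("board",(424,294),.012),("coaster",(337,285),.009)):
    x,y=(np.array(c)/1.5625).astype(int)
    f=im.copy();k=np.zeros((386,514),np.uint8);cv2.floodFill(cv2.GaussianBlur(f,(5,5),0),k,(x,y),0,(16,)*3,(16,)*3,cv2.FLOODFILL_MASK_ONLY|cv2.FLOODFILL_FIXED_RANGE*1|(255<<8))
    k=cv2.morphologyEx(k[1:-1,1:-1],cv2.MORPH_CLOSE,np.ones((7,7)));print(n,circ(m,k,z))
w=r.camera_model("wrist");s=r.get_state();T=R.from_quat(s["tcp_rot"])
print(w["fov_y"],w["cx"],w["cy"],w["dist_coeffs"],"cam in tool",T.inv().apply(w["xyz"]-s["eef_pos"]),(T.inv()*R.from_quat(w["rotation"])).as_matrix().round(3),T.as_matrix().round(3))
a=cv2.resize(im[205:285,90:290],(800,320),interpolation=cv2.INTER_CUBIC)
b=cv2.resize(im[205:275,280:455],(800,280),interpolation=cv2.INTER_CUBIC)
cv2.imwrite("pics/c1.png",np.vstack([a,b]))
E
```

```text
board [0.597 0.001 0.012] [ 17 183 169]
coaster [0.618 0.171 0.009] [ 16 188 122]
tin [0.423 0.172 0.072] [ 24  47 183]
pepper [0.409 0.301 0.08 ] [ 20  59 183]
salt [ 0.431 -0.079  0.072] [ 37  38 202]
match [ 0.436 -0.211  0.014] [ 18 203 195]
tea [ 0.468 -0.355  0.015] [ 35  80 125]
tumbler [0.384 0.053 0.088] [ 26  37 143]
cup [0.776 0.198 0.052] [ 26  59 177]
mug [0.381 0.445 0.096] [ 27  57 194]
pink [0.589 0.294 0.072] [179  81 196]
board (array([0.59843948, 0.00197242]), np.float64(0.09474171014072642))
coaster (array([0.61782228, 0.17207232]), np.float64(0.046193700574714384))
64.2097671684217 258.5614338258558 189.3958484214886 [-0.0325497  0.         0.         0.         0.       ] cam in tool [ 0.06695424 -0.00081076 -0.14636115] [[-0.001 -0.969 -0.245]
 [ 1.    -0.001 -0.001]
 [ 0.    -0.245  0.969]] [[-0.951  0.311 -0.   ]
 [ 0.311  0.951 -0.001]
 [-0.    -0.001 -1.   ]]
```

View pics/c1.png

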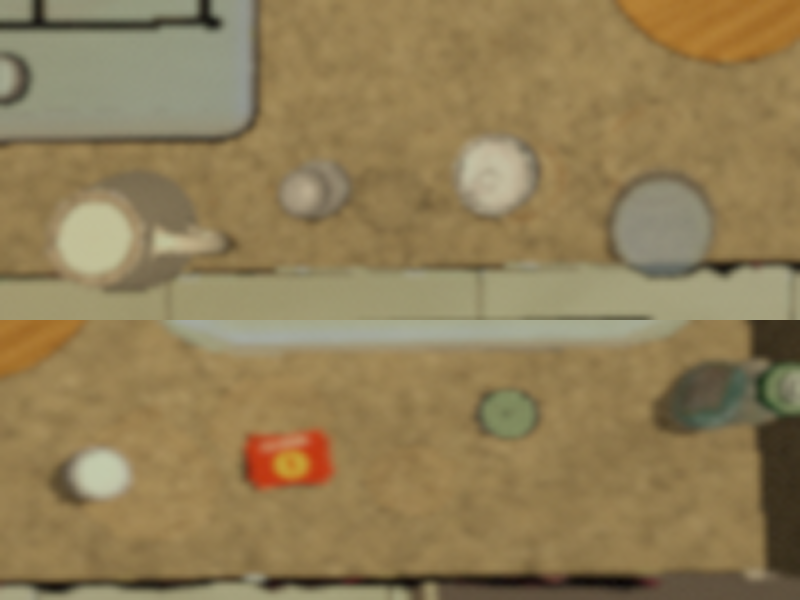

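Everything is located roughly: the coaster is on the left, so salt goes left and pepper goes right. The green disc is the tea light. First I turn the tool so it closes along world x, then travel to the tin.

send_rows:
  increments:
    - {"rotation":[0,0,10.27],"travel":[0,0,0],"jaw":0}
    - {"rotation":[0,0,10.27],"travel":[0,0,0],"jaw":0}
    - {"rotation":[0,0,10.27],"travel":[0,0,0],"jaw":0}
    - {"rotation":[0,0,10.27],"travel":[0,0,0],"jaw":0}
    - {"rotation":[0,0,10.27],"travel":[0,0,0],"jaw":0}
    - {"rotation":[0,0,10.27],"travel":[0,0,0],"jaw":0}
    - {"rotation":[0,0,10.27],"travel":[0,0,0],"jaw":0}
    - {"rotation":[0,0,0],"travel":[-52,20,4],"jaw":0}
    - {"rotation":[0,0,0],"travel":[-52,20,4],"jaw":0}
    - {"rotation":[0,0,0],"travel":[-52,20,4],"jaw":0}

```text
time_s: 1.35
eef_pos: [0.2855, 0.5314, 0.2252]
tcp_rot: [0.707, 0.707, -0.0, 0.0]
force: [1.7, 0.1, 0.0]
width: 0.0927
grip_force: 0.0
```

send_rows:
  increments:
    - {"rotation":[0,0,0],"travel":[-52,20,4],"jaw":0}
    - {"rotation":[0,0,0],"travel":[-52,20,4],"jaw":0}
    - {"rotation":[0,0,0],"travel":[-52,20,4],"jaw":0}
    - {"rotation":[0,0,0],"travel":[-52,20,4],"jaw":0}
    - {"rotation":[0,0,0],"travel":[-52,20,4],"jaw":0}
    - {"rotation":[0,0,0],"travel":[-52,20,4],"jaw":0}
    - {"rotation":[0,0,0],"travel":[-50,10,0],"jaw":0}
    - {"rotation":[0,0,0],"travel":[0,0,0],"jaw":0}

```text
time_s: 2.35
eef_pos: [0.4157, 0.1675, 0.2017]
tcp_rot: [0.709, 0.705, -0.0, 0.0]
force: [0.8, 1.2, 0.3]
width: 0.0927
grip_force: 0.0
```

```bash
cat >> h.py <<'E'
def wrist(r,name):
    m=r.camera_model("wrist");im=r.read_camera("wrist")[:,:,::-1].copy();cv2.imwrite(f"pics/{name}.png",im)
    s=r.get_state();rx=R.from_quat(s["tcp_rot"]).as_matrix();print("t",s["time_s"],"tcp",s["eef_pos"].round(4),"toolx",rx[:,0].round(3),"z",rx[:,2].round(3),"w",round(s["width"],4))
    np.save(f"pics/{name}.npy",m,allow_pickle=True);return m,im
E
python3 - <<'E'
from bench import r
from h import *
wrist(r,"w1")
E
```

```text
t 2.4 tcp [0.4155 0.1698 0.2017] toolx [ 0.003  1.    -0.   ] z [-0. -0. -1.] w 0.093
```

View pics/w1.png

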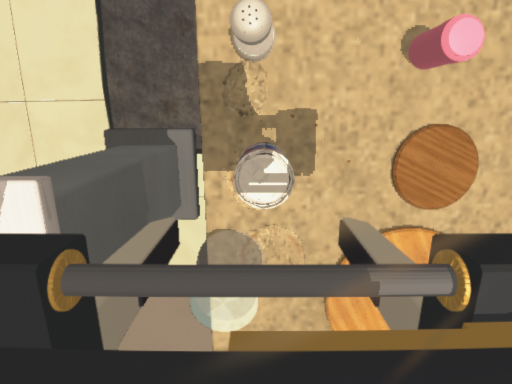

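The wrist view shows the tin top at (264,178), pepper cap (251,20), coaster (436,167) and the tumbler at (225,290).

Run:
```python
from h import *
m=np.load("pics/w1.npy",allow_pickle=True).item(); im=cv2.imread("pics/w1.png")
g=cv2.medianBlur(cv2.cvtColor(im,cv2.COLOR_BGR2GRAY),3)
for rr in((24,40),):
    c=cv2.HoughCircles(g[120:230,200:330],cv2.HOUGH_GRADIENT,1,20,param1=100,param2=15,minRadius=rr[0],maxRadius=rr[1])
    for x,y,q in c[0][:4]: p=plane(m,[[x+200,y+120],[x+200+q,y+120]],.072); print(x+200,y+120,q,p.round(4)[0],p[1,0]-p[0,0])
print(plane(m,[251,20],.085))
hsv=cv2.cvtColor(im,cv2.COLOR_BGR2HSV)
k=np.zeros((386,514),np.uint8);cv2.floodFill(cv2.GaussianBlur(im,(5,5),0),k,(436,167),0,(30,)*3,(30,)*3,cv2.FLOODFILL_MASK_ONLY|cv2.FLOODFILL_FIXED_RANGE|(255<<8))
print(circ(m,cv2.morphologyEx(k[1:-1,1:-1],cv2.MORPH_CLOSE,np.ones((9,9))),.009))
```

```text
263.5 178.5 30.5 [0.4205 0.1744 0.072 ] 0.028141147263331
[[0.41097703 0.30444924 0.085     ]]
(array([0.6182198 , 0.17160702]), np.float64(0.04825196883467716))
```

send_rows:
  increments:
    - {"rotation":[0,0,0.2],"travel":[4.6,5,0],"jaw":0}
    - {"rotation":[0,0,0],"travel":[0,0,50],"jaw":0}
    - {"rotation":[0,0,0],"travel":[0,0,50],"jaw":0}
    - {"rotation":[0,0,0],"travel":[0,0,40],"jaw":0}
    - {"rotation":[0,0,0],"travel":[0,0,12],"jaw":0}
    - {"rotation":[0,0,0],"travel":[0,0,0],"jaw":0.6}
    - {"rotation":[0,0,0],"travel":[0,0,0],"jaw":0.6}
    - {"rotation":[0,0,0],"travel":[0,0,0],"jaw":0.6}
    - {"rotation":[0,0,0],"travel":[0,0,0],"jaw":0.6}
    - {"rotation":[0,0,0],"travel":[0,0,0],"jaw":0.6}

```text
time_s: 3.65
eef_pos: [0.4207, 0.1761, 0.0504]
tcp_rot: [0.708, 0.706, 0.001, 0.0]
force: [-1.6, 1.1, 10.0]
width: 0.0569
grip_force: 30.0
```

send_rows:
  increments:
    - {"rotation":[0,0,0],"travel":[0,0,-20],"jaw":0.6}
    - {"rotation":[0,0,0],"travel":[0,0,-40],"jaw":0.6}
    - {"rotation":[0,0,0],"travel":[0,0,-40],"jaw":0.6}
    - {"rotation":[0,0,0],"travel":[-20,30,0],"jaw":0.6}
    - {"rotation":[0,0,0],"travel":[-40,40,0],"jaw":0.6}
    - {"rotation":[0,0,0],"travel":[-40,40,0],"jaw":0.6}
    - {"rotation":[0,0,0],"travel":[-40,40,0],"jaw":0.6}
    - {"rotation":[0,0,0],"travel":[-24,20,0],"jaw":0.6}
    - {"rotation":[0,0,0],"travel":[-10,7,0],"jaw":0.6}
    - {"rotation":[0,0,0],"travel":[0,0,0],"jaw":0.6}

```text
time_s: 4.9
eef_pos: [0.5962, 0.0011, 0.1495]
tcp_rot: [0.709, 0.706, -0.0, -0.0]
force: [0.4, 0.1, -1.4]
width: 0.0567
grip_force: 30.0
```

Run:
```python
from bench import r
from h import *
m,im=wrist(r,"w2")
im2=r.read_camera("top")[:,:,::-1]; cv2.imwrite("pics/top2.png",im2)
```

```text
t 4.95 tcp [0.5958 0.0022 0.1495] toolx [0.003 1.    0.001] z [-0.001  0.001 -1.   ] w 0.0574
```

View pics/w2.png

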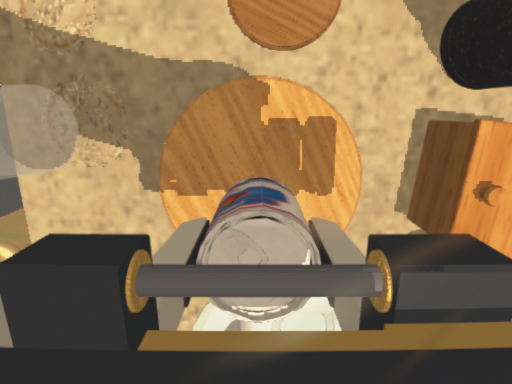

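The board's arc runs from (163,175) over (265,77) to (361,170), and the tin sits upright in the grasp. Next I fit both circles.

```bash
cat >> h.py <<'E'
def fit(P):
    P=np.array(P)[:,:2]
    for _ in range(4):
        A=np.c_[2*P,np.ones(len(P))]; s=np.linalg.lstsq(A,(P**2).sum(1),rcond=None)[0]; rad=np.sqrt(s[2]+s[:2]@s[:2])
        e=abs(np.hypot(*(P-s[:2]).T)-rad); P=P[e<=max(.0015,np.quantile(e,.85))]
    return s[:2].round(4),rad.round(4),len(P)
E
python3 - <<'E'
from h import *
m=np.load("pics/w2.npy",allow_pickle=True).item(); im=cv2.imread("pics/w2.png")
S=cv2.cvtColor(im,cv2.COLOR_BGR2HSV)[:,:,1].astype(float); S=cv2.GaussianBlur(S,(5,5),0)
def rad(c,rs,angs,I):
    o=[]
    for a in np.radians(angs):
        l=[I[int(c[1]+q*np.sin(a)),int(c[0]+q*np.cos(a))] for q in rs]; d=np.diff(l,n=1); i=d.argmin(); o.append((c[0]+rs[i]*np.cos(a),c[1]+rs[i]*np.sin(a)))
    return np.array(o)
e=rad((262,175),np.arange(85,115),range(170,372,3),S); print("board",fit(plane(m,e,.012)))
g=cv2.GaussianBlur(cv2.cvtColor(im,cv2.COLOR_BGR2GRAY),(3,3),0)
z=.1495-.0504+.072
print("tin", fit(plane(m,[(199,255),(320,255),(203,283),(317,283),(260,321),(240,317),(282,317)],z)))
t=cv2.imread("pics/top2.png");cv2.imwrite("pics/w2c.png",cv2.resize(im[170:340,160:360],(800,600)[:2]))
E
```

```text
board (array([0.5982, 0.002 ]), np.float64(0.0962), 68)
tin (array([ 5.97e-01, -5.00e-04]), np.float64(0.0275), 7)
```

View pics/w2c.png

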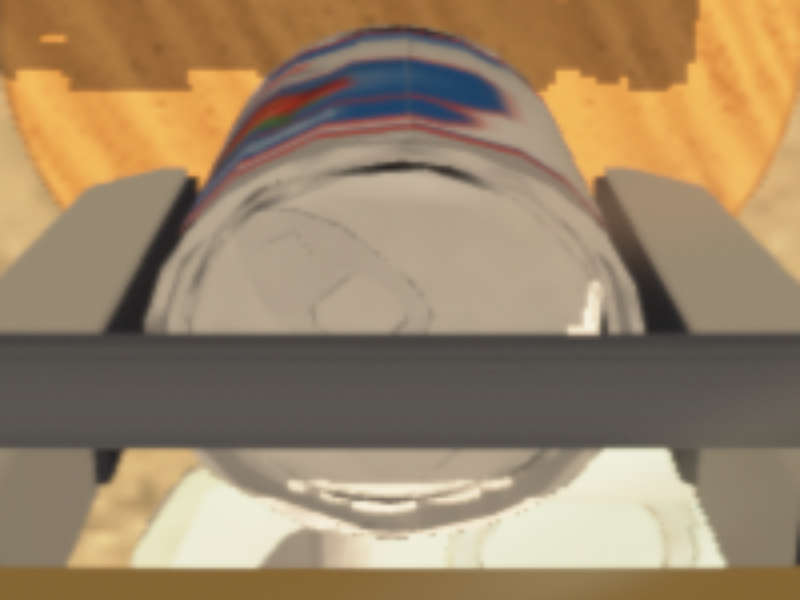

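send_rows:
  increments:
    - {"rotation":[0,0,0.2],"travel":[1.7,2,10],"jaw":0.6}
    - {"rotation":[0,0,0],"travel":[0,0,30],"jaw":0.6}
    - {"rotation":[0,0,0],"travel":[0,0,30],"jaw":0.6}
    - {"rotation":[0,0,0],"travel":[0,0,12],"jaw":0.6}
    - {"rotation":[0,0,0],"travel":[0,0,3.5],"jaw":0.6}
    - {"rotation":[0,0,0],"travel":[0,0,0],"jaw":0.6}
    - {"rotation":[0,0,0],"travel":[0,0,0],"jaw":0.6}

```text
time_s: 5.88
eef_pos: [0.5993, 0.003, 0.065]
tcp_rot: [0.709, 0.705, 0.001, 0.0]
force: [0.8, -0.5, -2.1]
width: 0.057
grip_force: 30.0
```

send_rows:
  increments:
    - {"rotation":[0,0,0],"travel":[0.7,-1,1],"jaw":0.6}
    - {"rotation":[0,0,0],"travel":[0,0,1],"jaw":0.6}
    - {"rotation":[0,0,0],"travel":[0,0,0],"jaw":0.6}

```text
time_s: 6.25
eef_pos: [0.5979, 0.0037, 0.0625]
tcp_rot: [0.709, 0.705, 0.0, 0.0]
force: [-0.7, 0.7, 2.4]
width: 0.0571
grip_force: 30.0
```

send_rows:
  increments:
    - {"rotation":[0,0,0],"travel":[0,0,0],"jaw":0.25}
    - {"rotation":[0,0,0],"travel":[0,0,0],"jaw":0}
    - {"rotation":[0,0,0],"travel":[0,0,0],"jaw":0}
    - {"rotation":[0,0,0],"travel":[0,0,-30],"jaw":0}
    - {"rotation":[0,0,0],"travel":[0,0,-50],"jaw":0}
    - {"rotation":[0,0,0],"travel":[0,0,-40],"jaw":0}
    - {"rotation":[0,0,0],"travel":[-40,-14,0],"jaw":0}
    - {"rotation":[0,0,0],"travel":[-50,-18,0],"jaw":0}
    - {"rotation":[0,0,0],"travel":[-50,-18,0],"jaw":0}
    - {"rotation":[0,0,0],"travel":[-50,-18,0],"jaw":0}

```text
time_s: 7.5
eef_pos: [0.5279, -0.1873, 0.1823]
tcp_rot: [0.709, 0.705, 0.0, 0.0]
force: [1.0, -1.2, 0.5]
width: 0.0932
grip_force: 0.0
```

send_rows:
  increments:
    - {"rotation":[0,0,0],"travel":[-50,-18,0],"jaw":0}
    - {"rotation":[0,0,0],"travel":[-50,-18,0],"jaw":0}
    - {"rotation":[0,0,0],"travel":[-50,-18,0],"jaw":0}
    - {"rotation":[0,0,0],"travel":[-19,-8,20],"jaw":0}
    - {"rotation":[0,0,0],"travel":[0,0,10],"jaw":0}
    - {"rotation":[0,0,0],"travel":[0,0,0],"jaw":0}
    - {"rotation":[0,0,0],"travel":[0,0,0],"jaw":0}

```text
time_s: 8.38
eef_pos: [0.4663, -0.3532, 0.1524]
tcp_rot: [0.709, 0.705, 0.0, -0.0]
force: [0.9, 0.2, 0.4]
width: 0.0932
grip_force: 0.0
```

Run:
```python
from bench import r
from h import *
m,im=wrist(r,"w3")
```

```text
t 8.425 tcp [ 0.4663 -0.3534  0.1526] toolx [0.005 1.    0.   ] z [ 0.001  0.    -1.   ] w 0.0931
```

View pics/w3.png

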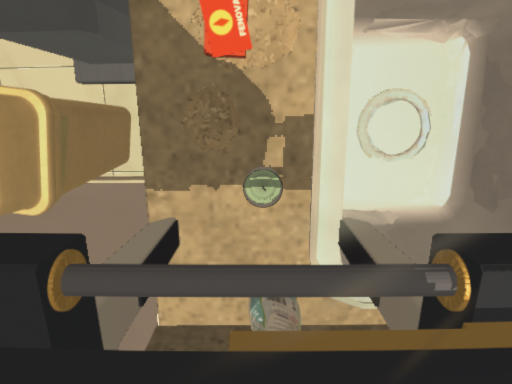

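The tea light is at (263,188), the sink rim begins at about column 313, and the match box is at (226,25).

Run:
```python
from h import *
m=np.load("pics/w3.npy",allow_pickle=True).item(); im=cv2.imread("pics/w3.png")
g=cv2.cvtColor(im,cv2.COLOR_BGR2GRAY)
c=cv2.HoughCircles(g[150:225,225:300],cv2.HOUGH_GRADIENT,1,20,param1=100,param2=12,minRadius=15,maxRadius=26)
for x,y,q in c[0][:3]: p=plane(m,[[x+225,y+150],[x+225+q,y+150]],.015); print(x+225,y+150,q,p[0].round(4),p[1,0]-p[0,0])
print("rim",plane(m,[[311,200]],0.0),plane(m,[[313,150]],0.0))
```

```text
261.5 188.5 18.8 [ 0.4695 -0.3576  0.015 ] 0.01797312880403984
rim [[ 0.5199337  -0.37366094  0.        ]] [[ 0.520062   -0.32283832  0.        ]]
```

send_rows:
  increments:
    - {"rotation":[0,0,0.3],"travel":[-4.2,3.5,0],"jaw":0.44}
    - {"rotation":[0,0,0],"travel":[0,0,40],"jaw":0.44}
    - {"rotation":[0,0,0],"travel":[0,0,40],"jaw":0.44}
    - {"rotation":[0,0,0],"travel":[0,0,30],"jaw":0.44}
    - {"rotation":[0,0,0],"travel":[0,0,14],"jaw":0.44}
    - {"rotation":[0,0,0],"travel":[0,0,5],"jaw":0.44}
    - {"rotation":[0,0,0],"travel":[0,0,0],"jaw":0.44}

```text
time_s: 9.3
eef_pos: [0.4693, -0.359, 0.0237]
tcp_rot: [0.711, 0.703, 0.0, 0.0]
force: [0.4, 1.5, 0.1]
width: 0.0522
grip_force: 0.0
```

send_rows:
  increments:
    - {"rotation":[0,0,0],"travel":[1,0,1],"jaw":0.44}
    - {"rotation":[0,0,0],"travel":[0,0,0],"jaw":0.7}
    - {"rotation":[0,0,0],"travel":[0,0,0],"jaw":0.7}
    - {"rotation":[0,0,0],"travel":[0,0,0],"jaw":0.7}

```text
time_s: 9.8
eef_pos: [0.4692, -0.3578, 0.0226]
tcp_rot: [0.711, 0.703, 0.0, 0.0]
force: [-0.4, 0.8, 5.4]
width: 0.0361
grip_force: 30.0
```

send_rows:
  increments:
    - {"rotation":[0,0,0],"travel":[0,0,-30],"jaw":0.7}
    - {"rotation":[0,0,-0.6],"travel":[0,0,-60],"jaw":0.7}
    - {"rotation":[0,0,0],"travel":[30,10,-60],"jaw":0.7}
    - {"rotation":[0,0,0],"travel":[50,18,-10],"jaw":0.7}
    - {"rotation":[0,0,0],"travel":[50,18,0],"jaw":0.7}
    - {"rotation":[0,0,0],"travel":[50,18,0],"jaw":0.7}
    - {"rotation":[0,0,0],"travel":[50,18,0],"jaw":0.7}
    - {"rotation":[0,0,0],"travel":[50,18,0],"jaw":0.7}
    - {"rotation":[0,0,0],"travel":[40,14,0],"jaw":0.7}
    - {"rotation":[0,0,0],"travel":[25,10,0],"jaw":0.7}

```text
time_s: 11.05
eef_pos: [0.5929, -0.0125, 0.1773]
tcp_rot: [0.707, 0.707, 0.0, -0.0]
force: [-0.6, -0.3, 0.0]
width: 0.0361
grip_force: 30.0
```

send_rows:
  increments:
    - {"rotation":[0,0,0],"travel":[15,5,0],"jaw":0.7}
    - {"rotation":[0,0,0],"travel":[0,0,0],"jaw":0.7}
    - {"rotation":[0,0,0],"travel":[0,0,0],"jaw":0.7}

```text
time_s: 11.42
eef_pos: [0.5971, -0.0018, 0.1775]
tcp_rot: [0.708, 0.706, -0.0, 0.0]
force: [-0.0, -0.7, 0.0]
width: 0.0362
grip_force: 30.0
```

Run:
```python
from bench import r
from h import *
m,im=wrist(r,"w4")
t=r.read_camera("top")[:,:,::-1];cv2.imwrite("pics/top4.png",t)
```

```text
t 11.475 tcp [ 0.5972 -0.0019  0.1775] toolx [ 0.003  1.    -0.001] z [-0.    -0.001 -1.   ] w 0.036
```

View pics/w4.png

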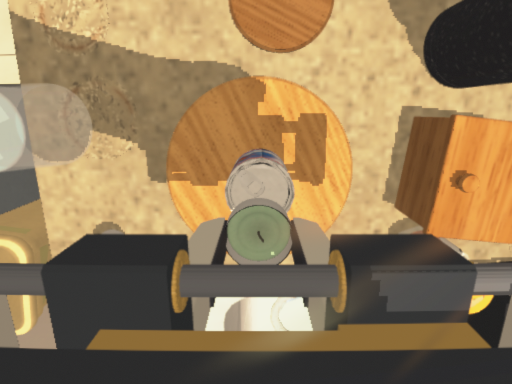

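The tea light is held at about (260,233). Behind it is the tin rim, with left edge 227, right edge 293 and top about 157.

```bash
python3 - <<'E'
from h import *
m=np.load("pics/w4.npy",allow_pickle=True).item(); im=cv2.imread("pics/w4.png")
g=cv2.cvtColor(im,cv2.COLOR_BGR2GRAY)
def h(x0,x1,y0,y1,a,b,z,p2=12):
    c=cv2.HoughCircles(g[y0:y1,x0:x1],cv2.HOUGH_GRADIENT,1,3,param1=80,param2=p2,minRadius=a,maxRadius=b)
    for x,y,q in c[0][:5]: p=plane(m,[[x+x0,y+y0],[x+x0+q,y+y0]],z); print(x+x0,y+y0,q,p[0].round(4),(p[1,0]-p[0,0]).round(4))
print("tin");h(215,305,145,215,28,38,.084)
print("tea");h(215,305,190,275,26,38,.170)
print(proj(m,[(.598,.002,.084),(.6265,.002,.084),(.598,.0305,.084)]))
E
python3 -c "
import cv2;im=cv2.imread('pics/w4.png');cv2.imwrite('pics/w4c.png',cv2.resize(im[135:285,200:320],(640,800)[:1]+(600,),interpolation=cv2.INTER_CUBIC))"
```

```text
tin
259.5 182.5 30.8 [0.5982 0.0097 0.084 ] 0.0248
258.5 192.5 28.6 [0.5974 0.0014 0.084 ] 0.0232
258.5 187.5 29.7 [0.5974 0.0056 0.084 ] 0.024
261.5 188.5 30.8 [0.5998 0.0047 0.084 ] 0.0249
255.5 190.5 30.7 [0.5949 0.0031 0.084 ] 0.0248
tea
258.5 229.5 31.9 [0.5974 0.0036 0.17  ] 0.0171
258.5 239.5 33.0 [ 0.5973 -0.0022  0.17  ] 0.0179
255.5 240.5 36.3 [ 0.5957 -0.0027  0.17  ] 0.0197
259.5 233.5 36.3 [0.5979 0.0013 0.17  ] 0.0196
261.5 240.5 36.3 [ 0.599  -0.0028  0.17  ] 0.0197
[[259.28562972 191.77892948]
 [294.45904412 191.6400094 ]
 [259.1629532  156.76161893]]
```

View pics/w4c.png

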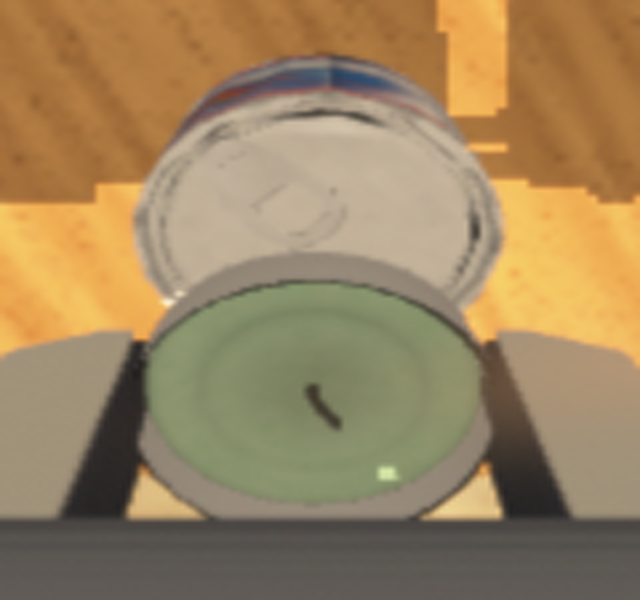

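send_rows:
  increments:
    - {"rotation":[0,0,0],"travel":[2.1,0.5,20],"jaw":0.7}
    - {"rotation":[0,0,0],"travel":[0,0,30],"jaw":0.7}
    - {"rotation":[0,0,0],"travel":[0,0,14],"jaw":0.7}
    - {"rotation":[0,0,0],"travel":[0,0,5],"jaw":0.7}
    - {"rotation":[0,0,0],"travel":[0,0,0],"jaw":0.7}
    - {"rotation":[0,0,0],"travel":[0,0,0],"jaw":0.7}

```text
time_s: 12.28
eef_pos: [0.5985, 0.0018, 0.1092]
tcp_rot: [0.708, 0.707, 0.0, 0.0]
force: [-0.2, -0.3, 0.7]
width: 0.036
grip_force: 30.0
```

send_rows:
  increments:
    - {"rotation":[0,0,0],"travel":[-1.2,0,1.5],"jaw":0.7}
    - {"rotation":[0,0,0],"travel":[0,0,0.8],"jaw":0.7}
    - {"rotation":[0,0,0],"travel":[0,0,0],"jaw":0.7}

```text
time_s: 12.65
eef_pos: [0.5983, 0.0005, 0.1065]
tcp_rot: [0.708, 0.707, 0.0, 0.0]
force: [-1.4, -0.8, 4.4]
width: 0.0364
grip_force: 30.0
```

send_rows:
  increments:
    - {"rotation":[0,0,0],"travel":[0,0,0],"jaw":0.4}
    - {"rotation":[0,0,0],"travel":[0,0,0],"jaw":0.3}
    - {"rotation":[0,0,0],"travel":[0,0,-10],"jaw":0.3}
    - {"rotation":[0,0,0],"travel":[0,0,-40],"jaw":0}
    - {"rotation":[0,0,0],"travel":[0,0,-50],"jaw":0}
    - {"rotation":[0,0,0],"travel":[0,0,-10],"jaw":0}
    - {"rotation":[0,0,0],"travel":[0,0,0],"jaw":0}

```text
time_s: 13.52
eef_pos: [0.5982, 0.0009, 0.2168]
tcp_rot: [0.708, 0.707, 0.001, 0.0]
force: [-0.1, 0.5, 0.1]
width: 0.0923
grip_force: 0.0
```

Run:
```python
from bench import r
from h import *
m,im=wrist(r,"w5")
cv2.imwrite("pics/w5c.png",cv2.resize(im[120:240,180:340],(800,600),interpolation=cv2.INTER_CUBIC))
for n,z,rr in (("tin",.084,.0285),("tea",.099,.019)):
    print(n,proj(m,[(.598,.002,z),(.598-rr,.002,z),(.598+rr,.002,z),(.598,.002-rr,z),(.598,.002+rr,z)])-[180,120])
```

```text
t 13.575 tcp [0.5977 0.0009 0.2158] toolx [0.001 1.    0.   ] z [-0.  0. -1.] w 0.0934
tin [[ 77.76016931  64.02031169]
 [ 47.34660887  64.09621771]
 [108.16598371  63.94788386]
 [ 77.83909211  92.93622588]
 [ 77.67783058  33.67255443]]
tea [[77.75262071 67.86291609]
 [56.39058413 67.91562685]
 [99.11084767 67.81070168]
 [77.80856879 88.25132173]
 [77.69497579 46.766929  ]]
```

View pics/w5c.png

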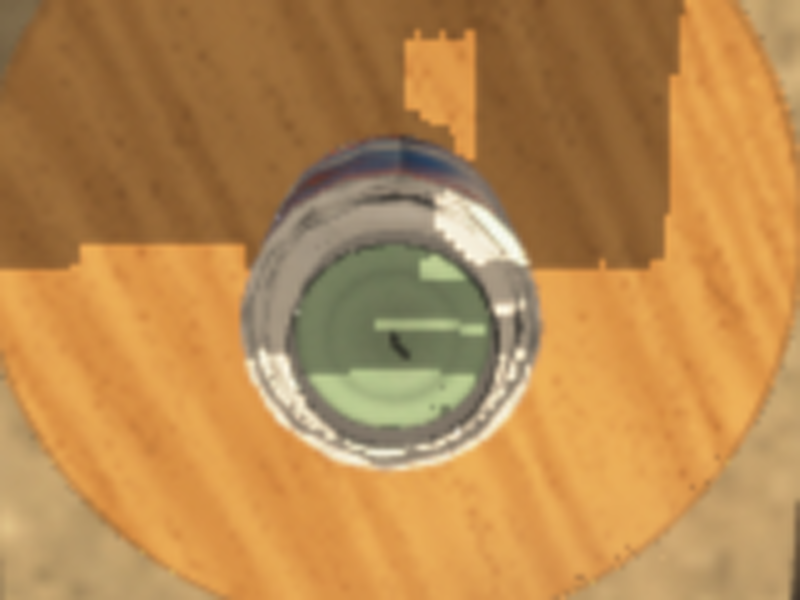

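The tea light sits within about 1 mm of the tin's centre, and the tin within about 1 mm of the board's centre. Salt is next.

send_rows:
  increments:
    - {"rotation":[0,0,0],"travel":[-20,-40,0],"jaw":0}
    - {"rotation":[0,0,0],"travel":[-20,-45,0],"jaw":0}
    - {"rotation":[0,0,0],"travel":[-20,-45,10],"jaw":0}
    - {"rotation":[0,0,0],"travel":[-20,-30,20],"jaw":0}
    - {"rotation":[0,0,0],"travel":[0,-7,16],"jaw":0}
    - {"rotation":[0,0,0],"travel":[0,0,0],"jaw":0}
    - {"rotation":[0,0,0],"travel":[0,0,0],"jaw":0}

```text
time_s: 14.45
eef_pos: [0.4314, -0.079, 0.1699]
tcp_rot: [0.708, 0.707, -0.0, -0.0]
force: [-0.9, -0.5, 0.4]
width: 0.0926
grip_force: 0.0
```

Run:
```python
from bench import r
from h import *
m,im=wrist(r,"w6")
g=cv2.cvtColor(im,cv2.COLOR_BGR2GRAY); x0,y0,x1,y1=215,130,315,230
c=cv2.HoughCircles(g[y0:y1,x0:x1],cv2.HOUGH_GRADIENT,1,3,param1=80,param2=14,minRadius=16,maxRadius=34)
if c is not None:
  for x,y,q in c[0][:5]: p=plane(m,[[x+x0,y+y0],[x+x0+q,y+y0]],.072); print(x+x0,y+y0,q,p[0].round(4),(p[1,0]-p[0,0]).round(4))
```

```text
t 14.5 tcp [ 0.4317 -0.079   0.1702] toolx [ 0.001  1.    -0.   ] z [ 0. -0. -1.] w 0.0934
258.5 194.5 22.1 [ 0.4316 -0.0787  0.072 ] 0.0183
257.5 199.5 26.7 [ 0.4308 -0.083   0.072 ] 0.0222
253.5 198.5 27.9 [ 0.4275 -0.0821  0.072 ] 0.0231
258.5 202.5 28.9 [ 0.4316 -0.0856  0.072 ] 0.0241
262.5 196.5 22.4 [ 0.4349 -0.0804  0.072 ] 0.0186
```

View pics/w6.png

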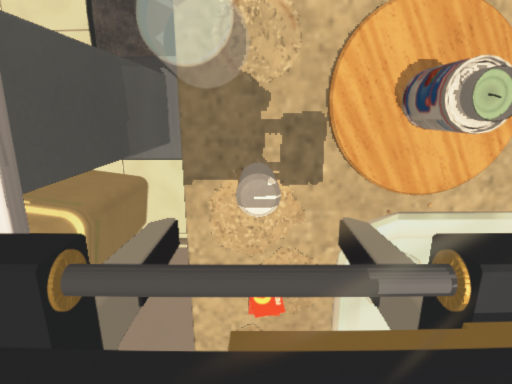

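The grey shaker's top is at (258,194), directly under the tool. I go down and grasp it.

send_rows:
  increments:
    - {"rotation":[0,0,0],"travel":[0,0,40],"jaw":0}
    - {"rotation":[0,0,0],"travel":[0,0,45],"jaw":0}
    - {"rotation":[0,0,0],"travel":[0,0,35],"jaw":0.1}
    - {"rotation":[0,0,0],"travel":[0,0,5],"jaw":0.3}
    - {"rotation":[0,0,0],"travel":[0,0,0],"jaw":0.7}
    - {"rotation":[0,0,0],"travel":[0,0,0],"jaw":0.7}
    - {"rotation":[0,0,0],"travel":[0,0,0],"jaw":0.7}
    - {"rotation":[0,0,0],"travel":[0,0,0],"jaw":0.7}

```text
time_s: 15.5
eef_pos: [0.4313, -0.079, 0.0458]
tcp_rot: [0.707, 0.707, 0.0, 0.0]
force: [-0.3, 0.3, 1.0]
width: 0.0381
grip_force: 0.9
```

send_rows:
  increments:
    - {"rotation":[0,0,0],"travel":[0,0,0],"jaw":0.7}
    - {"rotation":[0,0,0],"travel":[0,0,-20],"jaw":0.7}
    - {"rotation":[0,0,0],"travel":[0,0,-50],"jaw":0.7}
    - {"rotation":[0,0,0],"travel":[0,0,-50],"jaw":0.7}
    - {"rotation":[0,0,0],"travel":[20,20,-25],"jaw":0.7}
    - {"rotation":[0,0,0],"travel":[40,45,0],"jaw":0.7}
    - {"rotation":[0,0,0],"travel":[40,45,0],"jaw":0.7}
    - {"rotation":[0,0,0],"travel":[30,40,0],"jaw":0.7}
    - {"rotation":[0,0,0],"travel":[13,17,0],"jaw":0.7}
    - {"rotation":[0,0,0],"travel":[0,0,0],"jaw":0.7}

```text
time_s: 16.75
eef_pos: [0.5986, 0.0649, 0.1896]
tcp_rot: [0.707, 0.707, -0.0, -0.0]
force: [-0.5, -0.5, -2.1]
width: 0.0372
grip_force: 29.9
```

send_rows:
  increments:
    - {"rotation":[0,0,0],"travel":[-0.5,0,40],"jaw":0.7}
    - {"rotation":[0,0,0],"travel":[0,0,40],"jaw":0.7}
    - {"rotation":[0,0,0],"travel":[0,0,35],"jaw":0.7}
    - {"rotation":[0,0,0],"travel":[0,0,12],"jaw":0.7}
    - {"rotation":[0,0,0],"travel":[0,0,2.5],"jaw":0.7}
    - {"rotation":[0,0,0],"travel":[0,0,0],"jaw":0.7}
    - {"rotation":[0,0,0],"travel":[0,0,0],"jaw":0.7}

```text
time_s: 17.62
eef_pos: [0.5988, 0.0632, 0.0618]
tcp_rot: [0.708, 0.707, 0.001, 0.001]
force: [0.3, 0.6, -1.0]
width: 0.0375
grip_force: 29.9
```

send_rows:
  increments:
    - {"rotation":[0,0,0],"travel":[0.6,-0.5,2.5],"jaw":0.7}
    - {"rotation":[0,0,0],"travel":[0,0,1],"jaw":0.7}
    - {"rotation":[0,0,0],"travel":[0,0,0.5],"jaw":0.7}
    - {"rotation":[0,0,0],"travel":[0,0,0],"jaw":0.7}

```text
time_s: 18.12
eef_pos: [0.5978, 0.0639, 0.0577]
tcp_rot: [0.708, 0.707, 0.0, -0.0]
force: [-3.1, 0.3, 11.7]
width: 0.0376
grip_force: 30.0
```

send_rows:
  increments:
    - {"rotation":[0,0,0],"travel":[0,0,0],"jaw":0.5}
    - {"rotation":[0,0,0],"travel":[0,0,0],"jaw":0.3}
    - {"rotation":[0,0,0],"travel":[0,0,-10],"jaw":0.3}
    - {"rotation":[0,0,0],"travel":[0,0,-45],"jaw":0.2}
    - {"rotation":[0,0,0],"travel":[0,0,-50],"jaw":0}
    - {"rotation":[0,0,0],"travel":[20,-15,-27],"jaw":0}
    - {"rotation":[0,0,0],"travel":[50,-40,0],"jaw":0}
    - {"rotation":[0,0,0],"travel":[50,-40,0],"jaw":0}
    - {"rotation":[0,0,0],"travel":[50,-40,0],"jaw":0}
    - {"rotation":[0,0,0],"travel":[45,-35,0],"jaw":0}

```text
time_s: 19.38
eef_pos: [0.4294, 0.277, 0.1893]
tcp_rot: [0.708, 0.707, 0.0, -0.0]
force: [1.0, -0.0, -0.2]
width: 0.0932
grip_force: 0.0
```

send_rows:
  increments:
    - {"rotation":[0,0,0],"travel":[25,-17,0],"jaw":0}
    - {"rotation":[0,0,0],"travel":[0,0,0],"jaw":0}
    - {"rotation":[0,0,0],"travel":[0,0,0],"jaw":0}

```text
time_s: 19.75
eef_pos: [0.4144, 0.2997, 0.189]
tcp_rot: [0.708, 0.706, 0.0, 0.0]
force: [-0.0, -0.0, 0.3]
width: 0.093
grip_force: 0.0
```

Run:
```python
from bench import r
from h import *
m,im=wrist(r,"w7")
g=cv2.cvtColor(im,cv2.COLOR_BGR2GRAY); x0,y0,x1,y1=205,130,325,240
for z,a,b in((.078,16,24),(.0,24,30)):
  c=cv2.HoughCircles(g[y0:y1,x0:x1],cv2.HOUGH_GRADIENT,1,3,param1=80,param2=14,minRadius=a,maxRadius=b)
  if c is not None:
    for x,y,q in c[0][:5]: p=plane(m,[[x+x0,y+y0],[x+x0+q,y+y0]],z); print(x+x0,y+y0,q,p[0].round(4),(p[1,0]-p[0,0]).round(4))
cv2.imwrite("pics/w7c.png",cv2.resize(im[130:240,180:340],(800,550),interpolation=cv2.INTER_CUBIC))
```

```text
t 19.8 tcp [0.4147 0.2993 0.1889] toolx [ 0.003  1.    -0.   ] z [ 0.001 -0.    -1.   ] w 0.0934
253.5 181.5 20.0 [0.4105 0.3082 0.078 ] 0.0172
255.5 173.5 19.0 [0.4122 0.3152 0.078 ] 0.0163
255.5 178.5 23.4 [0.4122 0.3108 0.078 ] 0.0201
250.5 180.5 17.9 [0.4079 0.3091 0.078 ] 0.0154
257.5 170.5 16.8 [0.414  0.3178 0.078 ] 0.0144
```

View pics/w7c.png

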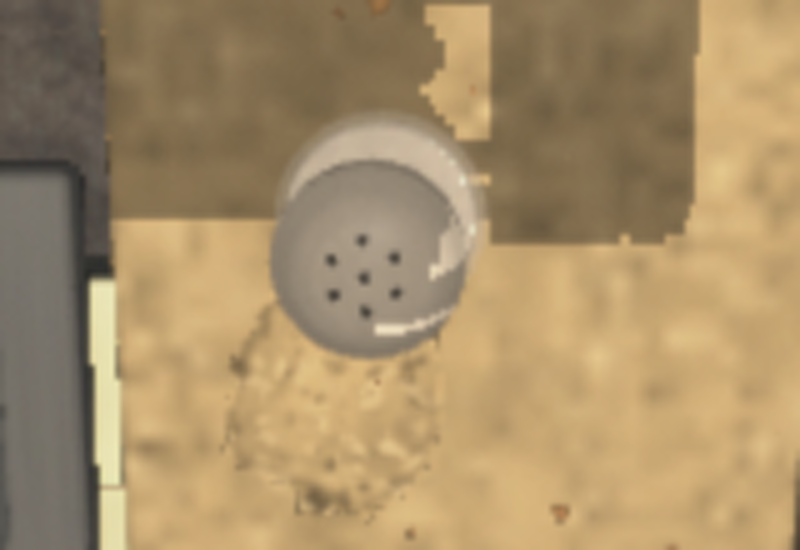

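The pepper cap's holes are centred at (253,186) in the frame, which puts the pepper at about (0.410, 0.308).

send_rows:
  increments:
    - {"rotation":[0,0,0],"travel":[8.5,-3.7,0],"jaw":0}
    - {"rotation":[0,0,0],"travel":[0,0,45],"jaw":0}
    - {"rotation":[0,0,0],"travel":[0,0,50],"jaw":0}
    - {"rotation":[0,0,0],"travel":[0,0,40],"jaw":0.1}
    - {"rotation":[0,0,0],"travel":[0,0,9],"jaw":0.2}
    - {"rotation":[0,0,0],"travel":[0,0,0],"jaw":0.3}
    - {"rotation":[0,0,0],"travel":[0,0,0],"jaw":0.65}
    - {"rotation":[0,0,0],"travel":[0,0,0],"jaw":0.65}
    - {"rotation":[0,0,0],"travel":[0,0,0],"jaw":0.65}
    - {"rotation":[0,0,0],"travel":[0,0,0],"jaw":0.65}

```text
time_s: 21.05
eef_pos: [0.4106, 0.3095, 0.0455]
tcp_rot: [0.708, 0.707, 0.001, -0.0]
force: [0.6, 1.4, 9.3]
width: 0.0408
grip_force: 30.0
```

send_rows:
  increments:
    - {"rotation":[0,0,0],"travel":[0,0,-20],"jaw":0.65}
    - {"rotation":[0,0,0],"travel":[0,0,-50],"jaw":0.65}
    - {"rotation":[0,0,0],"travel":[0,0,-50],"jaw":0.65}
    - {"rotation":[0,0,0],"travel":[-20,10,-30],"jaw":0.65}
    - {"rotation":[0,0,0],"travel":[-45,23,0],"jaw":0.65}
    - {"rotation":[0,0,0],"travel":[-50,25,0],"jaw":0.65}
    - {"rotation":[0,0,0],"travel":[-50,25,0],"jaw":0.65}
    - {"rotation":[0,0,0],"travel":[-50,25,0],"jaw":0.65}
    - {"rotation":[0,0,0],"travel":[-50,25,0],"jaw":0.65}
    - {"rotation":[0,0,0],"travel":[-50,25,0],"jaw":0.65}

```text
time_s: 22.3
eef_pos: [0.5682, -0.0078, 0.1949]
tcp_rot: [0.708, 0.707, 0.0, -0.0]
force: [0.8, 0.8, -1.3]
width: 0.0414
grip_force: 30.0
```

send_rows:
  increments:
    - {"rotation":[0,0,0],"travel":[-36,20,0],"jaw":0.65}
    - {"rotation":[0,0,0],"travel":[-18,9,0],"jaw":0.65}
    - {"rotation":[0,0,0],"travel":[0,0,0],"jaw":0.65}
    - {"rotation":[0,0,0],"travel":[0,0,0],"jaw":0.65}

```text
time_s: 22.8
eef_pos: [0.5959, -0.0583, 0.1944]
tcp_rot: [0.707, 0.707, 0.0, -0.001]
force: [-0.2, 1.0, -1.0]
width: 0.041
grip_force: 30.0
```

Run:
```python
from bench import r
from h import *
m,im=wrist(r,"w8"); s=r.get_state();z=s["eef_pos"][2]-.0455+.076
print("exp",proj(m,[(s["eef_pos"][0],s["eef_pos"][1],z),(s["eef_pos"][0]+.017,s["eef_pos"][1],z)]))
g=cv2.cvtColor(im,cv2.COLOR_BGR2GRAY); x0,y0,x1,y1=180,180,340,384
c=cv2.HoughCircles(g[y0:y1,x0:x1],cv2.HOUGH_GRADIENT,1,3,param1=80,param2=12,minRadius=30,maxRadius=52)
for x,y,q in c[0][:5]: p=plane(m,[[x+x0,y+y0],[x+x0+q,y+y0]],z); print(x+x0,y+y0,q,p[0].round(4),(p[1,0]-p[0,0]).round(4))
# salt top & tin/tea in view
x0,y0,x1,y1=200,20,320,130
c=cv2.HoughCircles(g[y0:y1,x0:x1],cv2.HOUGH_GRADIENT,1,3,param1=80,param2=12,minRadius=15,maxRadius=26)
for x,y,q in c[0][:5]: p=plane(m,[[x+x0,y+y0],[x+x0+q,y+y0]],.084); print("salt?",x+x0,y+y0,q,p[0].round(4),(p[1,0]-p[0,0]).round(4))
```

```text
t 22.85 tcp [ 0.596  -0.0582  0.1945] toolx [-0.001  1.     0.001] z [-0.001  0.001 -1.   ] w 0.0408
exp [[258.22822144 274.78878544]
 [298.59490208 274.73372011]]
252.5 286.5 43.5 [ 0.5936 -0.0638  0.225 ] 0.0185
255.5 275.5 42.5 [ 0.5949 -0.0586  0.225 ] 0.0179
258.5 245.5 36.9 [ 0.5962 -0.0449  0.225 ] 0.0151
258.5 241.5 33.5 [ 0.5962 -0.0431  0.225 ] 0.0137
251.5 280.5 38.0 [ 0.5932 -0.0609  0.225 ] 0.0161
salt? 261.5 41.5 19.9 [0.5984 0.0618 0.084 ] 0.0155
salt? 260.5 46.5 22.1 [0.5977 0.0582 0.084 ] 0.0172
salt? 265.5 111.5 25.4 [0.6018 0.0088 0.084 ] 0.0207
salt? 256.5 111.5 25.4 [0.5945 0.0088 0.084 ] 0.0207
salt? 255.5 108.5 22.1 [0.5936 0.0112 0.084 ] 0.018
```

View pics/w8.png

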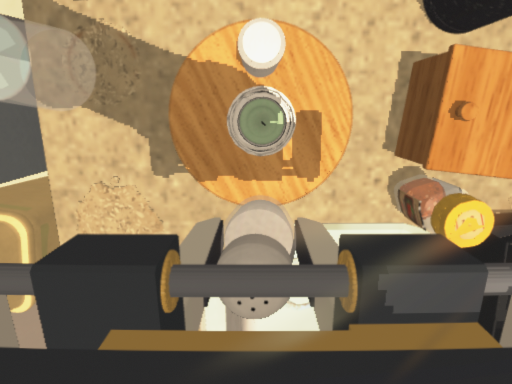

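The salt (262,44), tin and tea light (262,121) line up on the board, and the pepper sits upright in the grip. Now to lower it.

send_rows:
  increments:
    - {"rotation":[0,0,0],"travel":[-1.6,2.4,30],"jaw":0.65}
    - {"rotation":[0,0,0],"travel":[0,0,40],"jaw":0.65}
    - {"rotation":[0,0,0],"travel":[0,0,40],"jaw":0.65}
    - {"rotation":[0,0,0],"travel":[0,0,18],"jaw":0.65}
    - {"rotation":[0,0,0],"travel":[0,0,5],"jaw":0.65}
    - {"rotation":[0,0,0],"travel":[0,0,0],"jaw":0.65}
    - {"rotation":[0,0,0],"travel":[0,0,0],"jaw":0.65}

```text
time_s: 23.72
eef_pos: [0.5998, -0.0619, 0.0629]
tcp_rot: [0.708, 0.707, 0.001, 0.001]
force: [0.3, 0.7, -0.3]
width: 0.0406
grip_force: 30.0
```

send_rows:
  increments:
    - {"rotation":[0,0,0],"travel":[1.5,-1,3],"jaw":0.65}
    - {"rotation":[0,0,0],"travel":[0,0,1.5],"jaw":0.65}
    - {"rotation":[0,0,0],"travel":[0,0,0],"jaw":0.65}
    - {"rotation":[0,0,0],"travel":[0,0,0],"jaw":0.65}

```text
time_s: 24.22
eef_pos: [0.5982, -0.0602, 0.0575]
tcp_rot: [0.708, 0.707, 0.0, -0.0]
force: [-1.2, 0.5, 6.3]
width: 0.0407
grip_force: 30.0
```

send_rows:
  increments:
    - {"rotation":[0,0,0],"travel":[0,0,0],"jaw":0.5}
    - {"rotation":[0,0,0],"travel":[0,0,0],"jaw":0.25}
    - {"rotation":[0,0,0],"travel":[0,0,-10],"jaw":0.2}
    - {"rotation":[0,0,0],"travel":[0,0,-45],"jaw":0.2}
    - {"rotation":[0,0,0],"travel":[0,0,-50],"jaw":0.2}
    - {"rotation":[0,0,0],"travel":[-20,-20,-10],"jaw":0}
    - {"rotation":[0,0,0],"travel":[-45,-45,0],"jaw":0}
    - {"rotation":[0,0,0],"travel":[-45,-45,0],"jaw":0}
    - {"rotation":[0,0,0],"travel":[-30,-40,10],"jaw":0}
    - {"rotation":[0,0,0],"travel":[-11,-12,10],"jaw":0}

```text
time_s: 25.48
eef_pos: [0.4333, -0.2117, 0.1521]
tcp_rot: [0.709, 0.705, -0.001, -0.001]
force: [0.2, -0.7, -0.4]
width: 0.0929
grip_force: 0.0
```

send_rows:
  increments:
    - {"rotation":[0,0,0],"travel":[0,0,0],"jaw":0.3}
    - {"rotation":[0,0,0],"travel":[0,0,0],"jaw":0.3}

```text
time_s: 25.72
eef_pos: [0.4379, -0.2093, 0.1522]
tcp_rot: [0.708, 0.707, 0.0, 0.0]
force: [0.6, 0.6, 0.3]
width: 0.0776
grip_force: 0.0
```

Run:
```python
from bench import r
from h import *
m,im=wrist(r,"w9")
hsv=cv2.cvtColor(im,cv2.COLOR_BGR2HSV); k=(((hsv[:,:,0]<9)|(hsv[:,:,0]>170))&(hsv[:,:,1]>150)&(hsv[:,:,2]>70)).astype(np.uint8)
k[:,:200]=0;k[240:]=0;k[:,320:]=0
c=max(cv2.findContours(cv2.morphologyEx(k,cv2.MORPH_CLOSE,np.ones((7,7))),0,2)[0],key=cv2.contourArea);x,y,w,h=cv2.boundingRect(c);print(x,y,w,h)
for z in(.014,):
    P=plane(m,c.reshape(-1,2),z)[:,:2]*1000; print(cv2.minAreaRect(P.astype(np.float32)))
print("salt rim",plane(m,[[313,150]],0))
cv2.imwrite("pics/w9c.png",cv2.resize(im[y-20:y+h+20,x-25:x+w+25],None,fx=6,fy=6,interpolation=cv2.INTER_CUBIC)[:600,:800])
```

```text
t 25.775 tcp [ 0.4382 -0.2091  0.1523] toolx [0. 1. 0.] z [ 0.  0. -1.] w 0.0737
236 156 47 59
((438.8537292480469, -210.19406127929688), (41.16536331176758, 57.25004196166992), 4.104952812194824)
salt rim [[ 0.49142612 -0.17876718  0.        ]]
```

View pics/w9c.png

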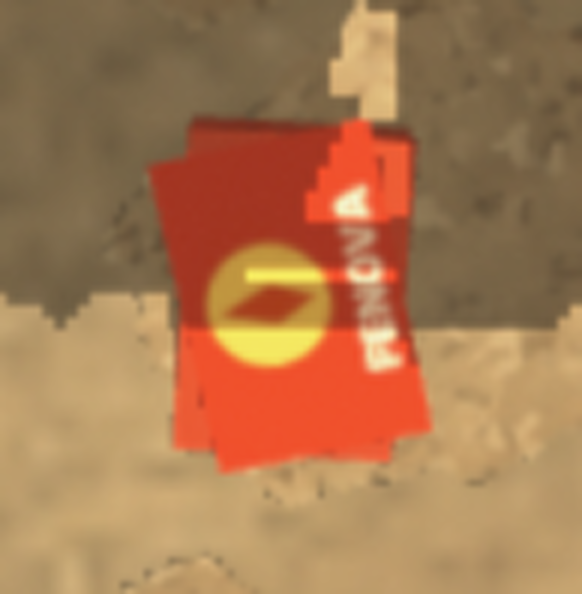

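The box itself (corners near (190,120), (412,130), (391,460) and (173,447) in the crop) is yawed about 3° clockwise. It is centred at about (0.4389, −0.2102).

send_rows:
  increments:
    - {"rotation":[0,0,3.2],"travel":[-1.1,0.7,0],"jaw":0.35}
    - {"rotation":[0,0,0],"travel":[0,0,40],"jaw":0.35}
    - {"rotation":[0,0,0],"travel":[0,0,45],"jaw":0.35}
    - {"rotation":[0,0,0],"travel":[0,0,30],"jaw":0.35}
    - {"rotation":[0,0,0],"travel":[0,0,11],"jaw":0.35}
    - {"rotation":[0,0,0],"travel":[0,0,2],"jaw":0.35}
    - {"rotation":[0,0,0],"travel":[0,0,0],"jaw":0.35}
    - {"rotation":[0,0,0],"travel":[0,0,0],"jaw":0.35}

```text
time_s: 26.78
eef_pos: [0.4387, -0.2108, 0.0251]
tcp_rot: [0.727, 0.687, 0.0, 0.001]
force: [-0.3, 0.6, 0.1]
width: 0.0605
grip_force: 0.0
```

send_rows:
  increments:
    - {"rotation":[0,0,0],"travel":[0,0,2.3],"jaw":0.35}
    - {"rotation":[0,0,0],"travel":[0,0,0],"jaw":0.75}
    - {"rotation":[0,0,0],"travel":[0,0,0],"jaw":0.75}
    - {"rotation":[0,0,0],"travel":[0,0,0],"jaw":0.75}
    - {"rotation":[0,0,0],"travel":[0,0,0],"jaw":0.75}

```text
time_s: 27.4
eef_pos: [0.4382, -0.2107, 0.0219]
tcp_rot: [0.727, 0.687, 0.0, 0.0]
force: [-0.4, 0.3, 1.2]
width: 0.0354
grip_force: 30.0
```

send_rows:
  increments:
    - {"rotation":[0,0,0],"travel":[0,0,-30],"jaw":0.75}
    - {"rotation":[0,0,-3.2],"travel":[0,0,-60],"jaw":0.75}
    - {"rotation":[0,0,0],"travel":[0,0,-60],"jaw":0.75}
    - {"rotation":[0,0,0],"travel":[32,15,-28],"jaw":0.75}
    - {"rotation":[0,0,0],"travel":[50,24,0],"jaw":0.75}
    - {"rotation":[0,0,0],"travel":[50,24,0],"jaw":0.75}
    - {"rotation":[0,0,0],"travel":[50,24,0],"jaw":0.75}
    - {"rotation":[0,0,0],"travel":[50,24,0],"jaw":0.75}
    - {"rotation":[0,0,0],"travel":[50,24,0],"jaw":0.75}
    - {"rotation":[0,0,0],"travel":[50,24,0],"jaw":0.75}

```text
time_s: 28.65
eef_pos: [0.598, 0.1228, 0.1997]
tcp_rot: [0.708, 0.707, -0.0, -0.0]
force: [0.4, -0.0, -0.2]
width: 0.0357
grip_force: 30.0
```

send_rows:
  increments:
    - {"rotation":[0,0,0],"travel":[30,13,0],"jaw":0.75}
    - {"rotation":[0,0,0],"travel":[20,8,0],"jaw":0.75}
    - {"rotation":[0,0,0],"travel":[0,0,0],"jaw":0.75}
    - {"rotation":[0,0,0],"travel":[0,0,0],"jaw":0.75}

```text
time_s: 29.15
eef_pos: [0.6182, 0.1691, 0.1999]
tcp_rot: [0.708, 0.706, -0.0, 0.0]
force: [-0.2, -0.0, -0.7]
width: 0.0356
grip_force: 30.0
```

Run:
```python
from bench import r
from h import *
m,im=wrist(r,"w10");s=r.get_state()
hsv=cv2.cvtColor(im,cv2.COLOR_BGR2HSV); k=(((hsv[:,:,0]<9)|(hsv[:,:,0]>170))&(hsv[:,:,1]>150)&(hsv[:,:,2]>70)).astype(np.uint8)
k[:,:180]=0;k[:120]=0;k[:,340:]=0
c=max(cv2.findContours(k,0,2)[0],key=cv2.contourArea);print("box px",cv2.boundingRect(c),"exp",proj(m,[s["eef_pos"]+[0,0,-.0079]]))
P=plane(m,c.reshape(-1,2),s["eef_pos"][2]-.0079)[:,:2]*1000; print(cv2.minAreaRect(P.astype(np.float32)))
# coaster: dark brown
S=((hsv[:,:,0]>5)&(hsv[:,:,0]<20)&(hsv[:,:,1]>150)&(hsv[:,:,2]<150)).astype(np.uint8);S[:90]=0;S[250:]=0;S[:,:190]=0;S[:,330:]=0
S=cv2.morphologyEx(S,cv2.MORPH_OPEN,np.ones((3,3)));c=max(cv2.findContours(S,0,1)[0],key=cv2.contourArea).reshape(-1,2);c=c[c[:,1]<cv2.boundingRect(c)[1]+35]
print("coaster",cv2.boundingRect(c),fit(plane(m,c,.009)),"exp",proj(m,[(.618,.1716,.009),(.618,.2216,.009)]))
```

```text
t 29.2 tcp [0.6183 0.169  0.2   ] toolx [ 0.004  1.    -0.001] z [-0.    -0.001 -1.   ] w 0.0356
box px (214, 186, 80, 79) exp [[258.26070138 238.85786138]]
((616.1360473632812, 176.02337646484375), (41.18058395385742, 45.959896087646484), 2.1515324115753174)
coaster (218, 127, 84, 35) (array([0.6181, 0.176 ]), np.float64(0.0435), 83) exp [[258.07744379 170.82206617]
 [257.86613426 125.31792396]]
```

send_rows:
  increments:
    - {"rotation":[0,0,0],"travel":[1.8,-0.2,40],"jaw":0.75}
    - {"rotation":[0,0,0],"travel":[0,0,50],"jaw":0.75}
    - {"rotation":[0,0,0],"travel":[0,0,45],"jaw":0.75}
    - {"rotation":[0,0,0],"travel":[0,0,24],"jaw":0.75}
    - {"rotation":[0,0,0],"travel":[0,0,6],"jaw":0.75}
    - {"rotation":[0,0,0],"travel":[0,0,0],"jaw":0.75}
    - {"rotation":[0,0,0],"travel":[0,0,0],"jaw":0.75}

```text
time_s: 30.08
eef_pos: [0.6192, 0.1727, 0.0362]
tcp_rot: [0.708, 0.706, 0.001, 0.0]
force: [0.2, 0.3, -0.3]
width: 0.0357
grip_force: 30.0
```

send_rows:
  increments:
    - {"rotation":[0,0,0],"travel":[-1.2,-1,3],"jaw":0.75}
    - {"rotation":[0,0,0],"travel":[0,0,1.2],"jaw":0.75}
    - {"rotation":[0,0,0],"travel":[0,0,0.6],"jaw":0.75}
    - {"rotation":[0,0,0],"travel":[0,0,0],"jaw":0.75}

```text
time_s: 30.58
eef_pos: [0.6176, 0.1717, 0.0308]
tcp_rot: [0.708, 0.707, 0.0, -0.0]
force: [-1.7, 0.1, 7.5]
width: 0.0355
grip_force: 30.0
```

send_rows:
  increments:
    - {"rotation":[0,0,0],"travel":[0,0,0],"jaw":0.5}
    - {"rotation":[0,0,0],"travel":[0,0,0],"jaw":0.4}
    - {"rotation":[0,0,0],"travel":[0,0,-10],"jaw":0.4}
    - {"rotation":[0,0,0],"travel":[0,0,-50],"jaw":0.4}
    - {"rotation":[0,0,0],"travel":[0,0,-60],"jaw":0}
    - {"rotation":[0,0,0],"travel":[0,-20,-60],"jaw":0}
    - {"rotation":[0,0,0],"travel":[-20,-20,-40],"jaw":0}
    - {"rotation":[0,0,0],"travel":[-20,-20,-40],"jaw":0}
    - {"rotation":[0,0,0],"travel":[0,0,0],"jaw":0}
    - {"rotation":[0,0,0],"travel":[0,0,0],"jaw":0}

```text
time_s: 31.82
eef_pos: [0.5576, 0.1324, 0.2894]
tcp_rot: [0.707, 0.707, 0.0, -0.0]
force: [0.6, 0.0, 0.6]
width: 0.0927
grip_force: 0.0
```

Run:
```python
from bench import r
from h import *
m,im=wrist(r,"w11")
hsv=cv2.cvtColor(im,cv2.COLOR_BGR2HSV); k=(((hsv[:,:,0]<8)|(hsv[:,:,0]>172))&(hsv[:,:,1]>170)&(hsv[:,:,2]>70)).astype(np.uint8);k[240:]=0
c=max(cv2.findContours(cv2.morphologyEx(k,cv2.MORPH_CLOSE,np.ones((5,5))),0,2)[0],key=cv2.contourArea)
print(cv2.boundingRect(c),cv2.minAreaRect((plane(m,c.reshape(-1,2),.023)[:,:2]*1000).astype(np.float32)))
print({n:proj(m,[p])[0].round(1) for n,p in dict(coaster=(.618,.1716,.009),salt=(.598,.064,.084),tea=(.598,.002,.099),pepper=(.598,-.06,.102)).items()})
s=cv2.cvtColor(cv2.GaussianBlur(im,(3,3),0),cv2.COLOR_BGR2HSV)
cv2.imwrite("pics/fin.png",np.vstack([cv2.resize(im[:240],(640,300),interpolation=cv2.INTER_CUBIC),cv2.resize(r.read_camera("top")[110:275,100:452,::-1],(640,300),interpolation=cv2.INTER_CUBIC)]))
```

```text
t 31.875 tcp [0.5576 0.1325 0.2887] toolx [0.001 1.    0.   ] z [-0.001  0.    -1.   ] w 0.0928
(287, 111, 34, 45) ((617.1744995117188, 171.3376007080078), (42.17390823364258, 55.10525131225586), 7.755387783050537)
{'coaster': array([302. , 132.6]), 'salt': array([291.3, 225.8]), 'tea': array([291.3, 277.6]), 'pepper': array([290.2, 322.3])}
```

View pics/fin.png

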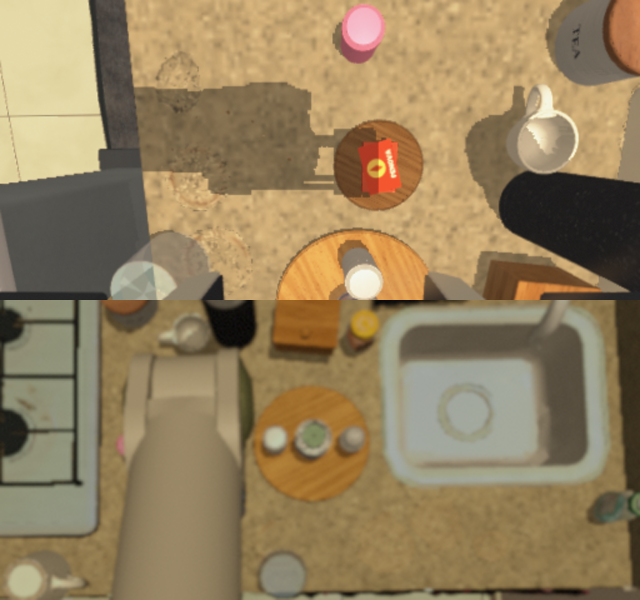

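The final view shows the match box centred on the coaster. Salt, tin with tea light, and pepper stand in a line across the board, all upright, and the bystanders are untouched.

```bash
python3 -c "
from bench import r
print(r.close_job())"
```

```text
the job is handed in; nothing more can be done
None
```

I set the supper board as asked and handed the job in at about 32 s of the 122 s allowed; the judge gave no verdict, but in the last pictures everything stood within about 2 mm of its spot and the bystanders had not moved.

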